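# Take a specimen canister out of its transport case and clamp it in the sloping cradle

### The job

Swing the lid of the yellow transport case up and over until it stays open by itself, then lift out the canister with the purple cap, leaving the orange-capped one lying in the case. Without dropping or ramming it, lay the canister in the blue saddles of the sloping cradle, cap end uppermost and its foot down against the dark steel stop, then push the red clamp handle over past its dead point so that the rubber pad holds the canister down. Do not shove the other things on the bench about.

Things in the scene. Friction and masses are not known exactly. Their poses are not given: they have to be found in the camera images.
- case: Yellow transport case (base half), fixed, 204 (x) by 200 (y) by 66 mm high, walls and floor 5 mm. Origin: centre of its underside; x points to the hinge, away from the robot. In it two canisters lie along x on low grey rails at y = +43 and -43 mm, in either order, axes 35 mm above the bench, caps towards the hinge; 27 mm is free outside each, 40 mm between them.
- case_lid (a joint): Angle of the case's lid (rad): 0 closed, grows as it swings up and away from the robot, stop at 1.95 (leaning back). The lid is a shell 26 mm deep, 204 by 200 mm, 0.2 kg, on a free hinge: below about 1.35 rad it falls shut, beyond it falls open against the stop and stays there.
- lid_hinge (a point): Middle of the lid's hinge line, on the far rim of the case: in the case frame x +102, y 0, z 66.5 mm. The hinge line runs along the case's y.
- lid_handle (a point): Middle of the black bar handle on top of the lid near its front edge: a round bar 10 mm thick and 100 mm long, along the case's y, its axis 35 mm above the lid's top. With the lid closed it is 182 mm in front of the hinge (case -x) and 61 mm above it, i.e. 127 mm above the bench; it goes round the hinge with the lid.
- canister: White cylinder with a purple screw cap, the one to be moved. 180 mm long: white body 46 mm across and 140 mm long, cap 50 mm across and 40 mm long. About 0.22 kg. Origin: on the axis at mid-length; x runs along the axis towards the cap. It may have rolled a little about its axis, and that does not matter.
- canister_cap (a point): Middle of the outer face of the purple cap, 90 mm from the canister's origin along its x.
- other_canister: The same canister with an orange cap; stays in the case.
- fixture: Aluminium base plate of the cradle, 220 by 150 mm, 10 mm thick, fixed to the bench. Origin on the underside, straight below the cradle's origin; x points away from the robot, up the slope as seen from above.
- cradle: Sloping cradle on the plate. Origin: where the canister origin is when seated home, 105 mm above the bench. x: up the slope along the seated axis, 35 degrees above level, away from the robot; y: level, to the left; z: the slope normal. Blue 45 degree V saddles carry the white body at x -90 to -58 and +22 to +50 mm; the 80 mm gap between is for the fingers, the plate 38 mm below the axis.
- cradle_stop (a point): Middle of the dark steel stop plate at the low end, cradle x -90 mm, on the seated axis (the plate reaches from 40 mm below to 10 mm above the axis, 56 mm wide). The foot of the canister rests against its face, cap uppermost. On this slope the canister may stay where it is left rather than slide down.
- clamp (a joint): Angle of the clamp arm (rad) about an axis along cradle x: 0 open (arm up, leaning 20 degrees outwards to cradle +y), grows as it swings over towards cradle -y. Spring-loaded over centre: below about 0.6 it springs back open, beyond it snaps down by itself to about 1.92, the pad pressing on the canister (about 7 N); stop 2.05. About 5 N at the knob pushes it over.
- clamp_knob (a point): Centre of the red ball (22 mm) at the end of the clamp's handle, 106 mm from the pivot. Open, it lies in the cradle frame at x +40, y +104, z +123 mm.
- clamp_pivot (a point): Middle of the clamp's pivot axis: cradle frame x +40, y +52, z +30 mm. The arm is 14 mm wide along cradle x; its pad, 52 mm from the pivot, comes down on the white body just above the upper saddle.
- tube_rack: White rack of purple-capped tubes, 70 by 150 by 98 mm high, origin under its centre. Leave alone.
- stapler: Black stapler, 130 by 32 by 50 mm high, lying between the case and the cradle, origin under its centre. Leave alone.
- spray_bottle: White bottle, 68 mm across, 190 mm high, origin under its centre. Leave alone.
- tip_box: Blue box with clear lid, 120 by 85 by 75 mm, origin under its centre. Leave alone.
- marker: Black marker pen, 135 by 14 mm, lying flat between case and cradle, origin under its centre. Leave alone.
- glove_box: Cardboard glove box, 125 by 230 by 70 mm, origin under its centre. Leave alone.

How it is judged:
By the outcome, as a careful person would: the job done as asked, in the order asked, and still so for the second after the job is handed in, with the robot touching nothing.
It also fails if it takes over 72 s, if anything falls off the work surface, if the arm or the gripper's body presses on something with over 40 N, if the wrist force passes 120 N, or if a joint passes its speed limit or range.

### The arm

A 7-joint arm with a two-finger parallel gripper is mounted at the origin on the work surface. World frame = base frame: x ahead of the robot, y to its left, z up, the work surface at z = 0. Lengths are in mm, angles in rad, forces in N, time in s.
With the tool pointing down it reaches from about 425 to 800 mm from the base axis. Payload 8.3 kg.
Tool frame: the origin (TCP) lies at the very end of the fingers, on their centre line; the grasp point (between the pads) lies behind it (bot.hold_point_z is the z of the grasp point in the tool frame, in mm); z points along the fingers, y is the line along which they close (so a half turn about z gives the same grasp; the last joint's range is limited). The gripper opens to 85 mm and grips with 20 to 120 N. Pads are 22 mm wide; open, the fingers measure 114 mm over their backs; the gripper's body (76 mm by 85 mm) begins 54 mm behind the grasp point. The pads swing forward as they close: fully open they stand 13 mm farther back than shut.
Start: joints at [1.039, 0.383, 0.016, 1.37, -0.006, 1.388, -0.046], TCP at [282.417, -557.534, 231.279] pointing down, gripper open.
Joint ranges: [-2.95, 2.95], [-0.25, 2.06], [-1.52, 1.56], [0.18, 2.33], [-1.44, 4.58], [0.02, 2.06], [-3.01, 3.01]. Speed limits (rad/s): [2.39, 2.39, 3.01, 3.01, 3.14, 3.14, 3.14].

### API

Orientations are given as a unit quaternion [x, y, z, w].
In Python, from station import monitor, imaging, order, bot gives the robot as it stands. The module is installed in compiled form; this text tells all that it offers.
- The arm moves only by the tool servo_tool, never from a script. Its argument "series" is a list that holds one entry, the list of rows, each a list of 5 numbers: the closure, from -1 (fully open) to 1 (shut), then the shift along the tool's x, y, z in mm, then the turn about the tool's z in rad. A call has 1 to 12 rows; each row is the pose to reach, as a shift and turn from the pose commanded when the call began, along the tool's axes at that moment; what a row does not reach only later rows make up. A row lasts 1/8 s, in which the tool goes at most 62.5 mm and 10.7 degrees, less where a joint would pass 70% of its speed; a pose out of reach is approached as far as the arm can. A call with a gripper value outside its range is refused whole. The fingers move at their own pace and stop on an object; the grip force is fixed at half the most. Time passes only in rows, so rows that repeat a pose let the fingers close. It gives the time, the measured TCP pose, the force, the opening and the grip force at its end, in the units of the state.
- monitor.get_state(): the state, without advancing time (a new reading comes with each control period).
- imaging.snapshot(name): name is "scene" or "top" or "wrist"; returns a dict with "color" (400x640x3 uint8, blue, green, red), "mtx" (3x3 intrinsics, pixels), "k1" (the pictures are not rectified: a ray, as slopes to the right and down, at radius r is drawn at 1 + k1 r^2 times it, then the intrinsics apply), "rvec" (rotation vector, rad) and "tvec" (3), from world to camera coordinates, as OpenCV has them. Camera axes: x right, y down, z forward; pixel columns grow to the right and rows downward; lengths in mm; the calibration is good to about 2 mm. A picture is of the moment at which its call begins. There is no depth.
- order.job_done(): hands the job in; it is judged then, once.
The state is a dict: "clock": time; "qpos": joint angles; "dq": joint speeds; "tau": joint torques, N m; "eef_pos": TCP position; "ee_rot": TCP orientation; "wrist_force": force on the tool from outside, world axes, zero at the start; "ft_torque": the same for the moment, N m; "opening": finger opening in mm; "finger_force": force on a finger pad.
Only numpy, scipy, OpenCV 4.12 (cv2) and the standard library are available. Lean on these libraries where they do the work, as an engineer would, in place of code of your own. Each camera call takes 0.05 s, during which the arm holds its last target. There are 200 camera calls.

## Working session

There is one attempt and no reset: what is moved stays moved. The work goes in short steps, Python scripts to look and compute and a tool call to move; the robot and the scene stay as the last step left them, time stands still between calls to the robot, and variables do not carry over. Pictures are saved under pics/ and viewed, at most 12 in all, crops included, and the job is handed in when it is done.

Besides the shell and the picture viewer there is one more tool, called after "Emit:" as name(argument=value, ...), one argument or row to a line, values as JSON. servo_tool: Moves the arm, as the interface text tells. Its arguments: {"type":"object","properties":{"series":{"type":"array"}},"required":["series"]}

```bash
mkdir -p pics
cat > h.py <<'E'
import numpy as np, cv2
from scipy.spatial.transform import Rotation as R
from station import monitor, imaging, order, bot
def snap(n,f=None):
    s=imaging.snapshot(n)
    if f: cv2.imwrite('pics/'+f,s['color'])
    return s
def cam(s):
    M=cv2.Rodrigues(np.array(s['rvec'],float))[0]; t=np.array(s['tvec'],float).ravel()
    return M,-M.T@t
def ray(s,px):
    K=np.array(s['mtx'],float)
    u=cv2.undistortPoints(np.array([[px]],float),K,np.array([s['k1'],0,0,0,0.]))[0,0]
    M,c=cam(s); d=M.T@np.array([u[0],u[1],1]); return c,d/np.linalg.norm(d)
def onz(s,px,z):
    c,d=ray(s,px); return c+d*(z-c[2])/d[2]
def tri(obs):
    A=np.zeros((3,3));b=np.zeros(3)
    for s,px in obs:
        c,d=ray(s,px);P=np.eye(3)-np.outer(d,d);A+=P;b+=P@c
    p=np.linalg.solve(A,b)
    e=[np.linalg.norm(np.cross(p-ray(s,px)[0],ray(s,px)[1])) for s,px in obs]
    return p,e
def proj(s,p):
    return cv2.projectPoints(np.array([p],float),np.array(s['rvec'],float),np.array(s['tvec'],float),np.array(s['mtx'],float),np.array([s['k1'],0,0,0,0.]))[0][0,0]
E
python3 - <<'E'
from h import *
for n in('scene','top','wrist'):
    s=snap(n,n+'0.png'); print(n,cam(s)[1],s['k1'],s['mtx'][0][0])
st=monitor.get_state();print(st,bot.hold_point_z)
E
```

```text
scene [1030.79875096 -657.51688316 1214.09400644] -0.0361018789163501 422.47298698213325
top [ 377.82037974   -7.96841132 1395.03984851] 0.018195169374968987 403.575243343607
wrist [ 354.12002819 -522.12329353  373.42586222] 0.0019266334637074822 293.1373429791507
{'clock': 0.15, 'qpos': array([ 1.03908989,  0.38407804,  0.01639035,  1.37087167, -0.00634144,
        1.38817689, -0.04648505]), 'dq': array([ 0.00052293, -0.00296081, -0.00018435, -0.00502768,  0.00079162,
        0.00111107,  0.00060563]), 'tau': array([ 1.25788902e-03, -6.28155756e+01,  8.45210720e-01, -3.72165120e+01,
        1.66825822e-02,  1.09988835e-02,  4.04482455e-05]), 'eef_pos': array([ 282.26621582, -557.219285  ,  230.5066927 ]), 'ee_rot': array([ 9.72646154e-01,  2.32290565e-01, -1.61015449e-04, -7.25692820e-04]), 'wrist_force': array([-1.02449502,  0.58543707,  0.40129243]), 'ft_torque': array([-0.00588616, -0.00761139, -0.02637764]), 'finger_force': 0.0, 'opening': 85.6433549573093} -18.700000000000003
```

View images.

View pics/scene0.png

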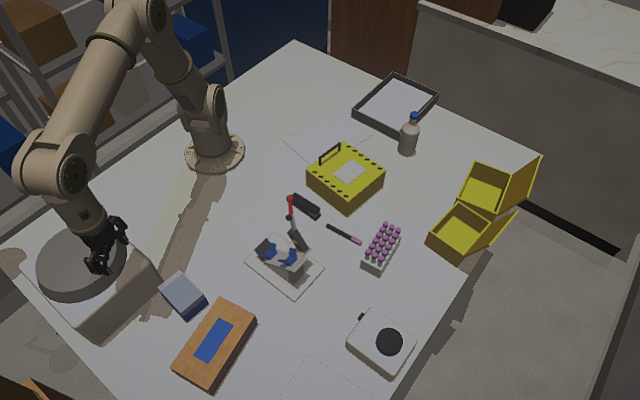

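View pics/top0.png

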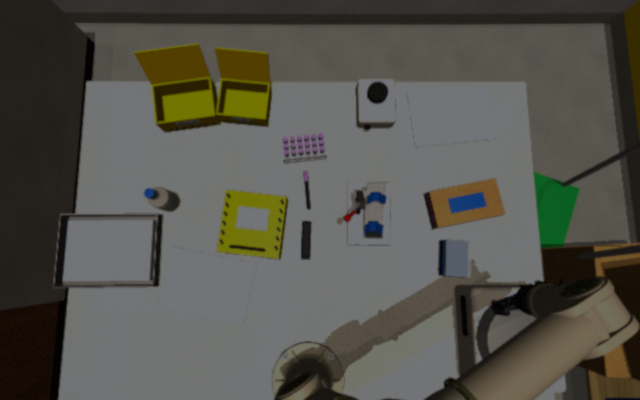

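Scene: the closed yellow case lies around (345,178) with its black handle at (330,152), the cradle around (285,262) with the red knob at (290,198). Top: the case is around (252,225) with its handle at (247,248), the cradle is around (372,212), the knob at (348,217), and the robot starts away to the right.

Run:
```python
from h import *
t=cv2.imread('pics/top0.png');s=cv2.imread('pics/scene0.png')
a=cv2.resize(t[175:265,205:405],None,fx=4,fy=4,interpolation=cv2.INTER_CUBIC)
b=cv2.resize(s[130:310,230:430],None,fx=2,fy=2,interpolation=cv2.INTER_CUBIC)
a=cv2.convertScaleAbs(a[:, :],alpha=1.4);
cv2.imwrite('pics/c1.png',a)
b=cv2.resize(s[130:305,235:405],None,fx=3.4,fy=3.4,interpolation=cv2.INTER_CUBIC)
cv2.imwrite('pics/c2.png',b)
# colour measurements
T=snap('top');S=snap('scene')
def blobs(im,lo,hi,roi):
    h=cv2.cvtColor(im,cv2.COLOR_BGR2HSV);m=cv2.inRange(h,lo,hi)
    x0,y0,x1,y1=roi;k=np.zeros_like(m);k[y0:y1,x0:x1]=m[y0:y1,x0:x1]
    n,l,st,c=cv2.connectedComponentsWithStats(k);return [(st[i],c[i].round(2)) for i in range(1,n) if st[i][4]>3]
for nm,X,roi in(('top',T,(335,175,400,250)),('scene',S,(240,185,330,305))):
    print(nm,'red',blobs(X['color'],(0,150,60),(6,255,255),roi),blobs(X['color'],(174,150,60),(180,255,255),roi))
    print(nm,'blue',blobs(X['color'],(100,120,30),(130,255,255),roi))
for nm,X,roi in(('top',T,(215,180,295,265)),('scene',S,(295,135,395,220))):
    h=cv2.cvtColor(X['color'],cv2.COLOR_BGR2HSV);m=cv2.inRange(h,(20,120,50),(35,255,255));x0,y0,x1,y1=roi
    k=np.zeros_like(m);k[y0:y1,x0:x1]=m[y0:y1,x0:x1]
    c=max(cv2.findContours(k,cv2.RETR_EXTERNAL,cv2.CHAIN_APPROX_NONE)[0],key=cv2.contourArea)
    hu=cv2.convexHull(c);print(nm,'yellow',cv2.approxPolyDP(hu,3,True).reshape(-1,2).tolist(),cv2.minAreaRect(c))
```

```text
top red [(array([344, 211,  12,  10,  47], dtype=int32), array([348.81, 215.83]))] []
top blue [(array([367, 193,  19,  10, 142], dtype=int32), array([375.89, 197.49])), (array([365, 222,  18,  12, 167], dtype=int32), array([373.16, 227.51]))]
scene red [(array([287, 195,   6,   6,  28], dtype=int32), array([289.39, 197.36])), (array([289, 202,   3,  13,  33], dtype=int32), array([290.06, 207.45]))] []
scene blue [(array([258, 243,  19,  16, 126], dtype=int32), array([269.69, 251.08])), (array([278, 248,  19,  18, 138], dtype=int32), array([290.17, 257.3 ]))]
top yellow [[226, 190], [286, 198], [279, 257], [217, 250]] ((251.84861755371094, 223.7618408203125), (63.663265228271484, 62.551239013671875), 6.842773914337158)
scene yellow [[344, 141], [385, 170], [382, 185], [346, 216], [313, 190], [306, 177], [308, 167]] ((344.5597839355469, 176.28953552246094), (69.59931945800781, 60.60187530517578), 38.23382568359375)
```

View pics/c1.png

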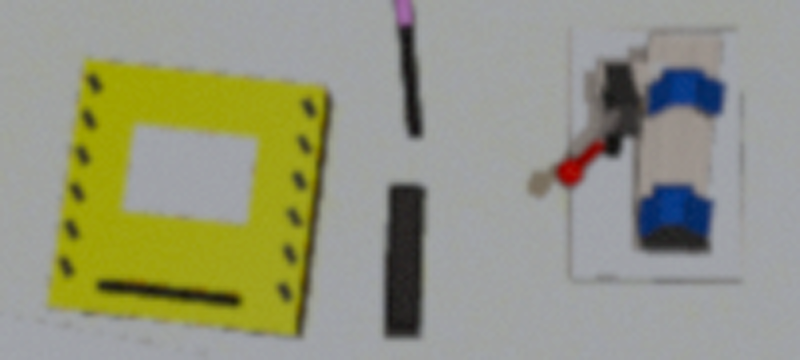

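View pics/c2.png

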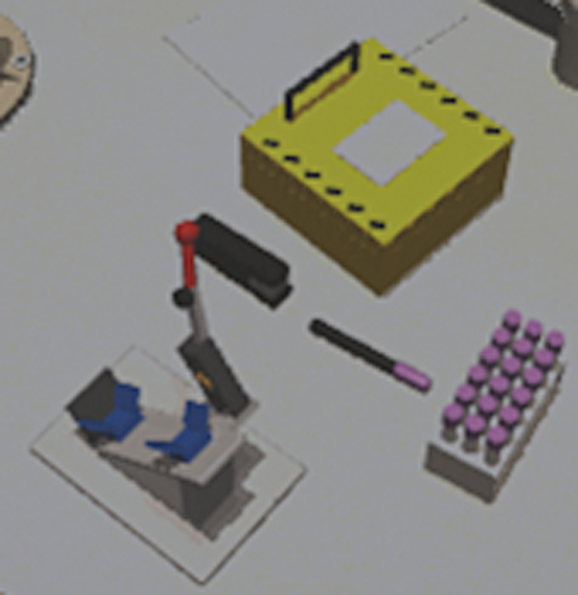

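The crops show: in top, the handle bar runs from (229.6,246.1) to (264.4,249.6), and the plate corners are (347.5,181.7), (390.7,245). In scene, the handle runs from (320,158) to (339.4,143.2), and the clamp is open.

Run:
```python
from h import *
T=snap('top');S=snap('scene')
c1=lambda x,y:(205+x/4-.4,175+y/4-.4); c2=lambda x,y:(235+x/3.4-.35,130+y/3.4-.35)
def P(n,a,b): p,e=tri([(T,a),(S,b)]);print(n,p.round(1),np.round(e,1));return p
h1=P('hL',c1(100,287),c2(290,97));h2=P('hR',c1(239,300),c2(356,47));
h1=P('hLswap',c1(100,287),c2(356,47));h2=P('hRswap',c1(239,300),c2(290,97));
print((h1+h2)/2,np.linalg.norm(h1-h2))
P('knob',c1(570,173),c2(187,232))
tc=[(84,59),(327,90),(297,336),(50,306)]
q=[onz(T,c1(*c),92.5) for c in tc];print('lid top corners',np.round(q,0).tolist(),np.mean(q,0))
for i in range(4):print(np.linalg.norm(q[i]-q[(i+1)%4]).round(1))
v=q[0]-q[3]+q[1]-q[2];print('yaw',np.arctan2(v[1],v[0]))
P('lidFL',tuple(c1(*tc[0])),c2(384,243)) if 0 else None
for a,b in [((84,59),(513,138)),((327,90),(385,243)),((297,336),(242,133)),((50,306),(372,39))]:P('corner',c1(*a),c2(*b))
pl=[(571,28),(740,28),(743,281),(571,279)];sc=[(306,468),(203,583),(32,450),(134,347)]
q=[P('plate',c1(*a),c2(*b)) for a,b in zip(pl,sc)];print(np.mean(q,0))
qs=[onz(S,c2(*b),10) for b in sc];print(np.round(qs,0).tolist(),np.mean(qs,0))
q=[onz(T,c1(*b),10) for b in pl];print(np.round(q,0).tolist(),np.mean(q,0))
```

```text
hL [401.4 224.7  56.6] [40. 40.]
hR [442.4 150.  201.1] [38.7 38.7]
hLswap [425.7 243.  121. ] [0.3 0.3]
hRswap [417.  135.7 127.9] [3.3 3.3]
[421.35227173 189.34268952 124.44704814] 107.87710333882741
knob [ 502.8 -116.   228.8] [1. 1.]
lid top corners [[612.0, 266.0, 92.0], [585.0, 68.0, 92.0], [387.0, 91.0, 92.0], [412.0, 288.0, 92.0]] [498.93253677 178.21363697  92.5       ]
200.1
199.8
198.4
201.1
yaw -0.1100773381293047
corner [612.9 267.8  85.6] [0. 0.]
corner [587.9  70.   88.8] [2.5 2.5]
corner [388.7  92.7  90.9] [2.5 2.5]
corner [413.1 289.9  88. ] [1.7 1.7]
plate [ 654.  -139.     9.9] [1.7 1.7]
plate [ 652.9 -287.2   10.8] [1.1 1.1]
plate [ 434.1 -283.1    1.8] [2.4 2.4]
plate [ 435.4 -135.9    5.3] [1.1 1.1]
[ 544.11106614 -211.3146959     6.97102283]
[[655.0, -138.0, 10.0], [653.0, -286.0, 10.0], [440.0, -284.0, 10.0], [439.0, -137.0, 10.0]] [ 546.77422663 -211.28931957   10.        ]
[[653.0, -140.0, 10.0], [652.0, -288.0, 10.0], [432.0, -283.0, 10.0], [434.0, -136.0, 10.0]] [ 542.90389199 -211.97608336   10.        ]
```

```bash
cat >> h.py <<'E'
def go(*targets):
    "print row values for world targets (x,y,z,yaw)"
    st=monitor.get_state();p=np.array(st['eef_pos']);Rm=R.from_quat(st['ee_rot']).as_matrix();yaw=np.arctan2(Rm[1,0],Rm[0,0])
    print('t',round(st['clock'],2),'pos',p.round(1),'yaw',round(yaw,4),'tilt z',Rm[:,2].round(4),'F',np.round(st['wrist_force'],1),'op',round(st['opening'],1),'q7',round(st['qpos'][6],2))
    for t in targets: print(t,'->',(Rm.T@(np.array(t[:3])-p)).round(1),round((-(t[3]-yaw)+np.pi)%(2*np.pi)-np.pi,3))
E
python3 -c "
from h import *
go((470,-150,330,.9),(421,189,210,1.453))"
```

```text
t 0.35 pos [ 282.4 -557.4  231.1] yaw 0.4688 tilt z [-2.e-04  4.e-04 -1.e+00] F [-0.1 -0.1 -0.3] op 85.6 q7 -0.05
(470, -150, 330, 0.9) -> [ 351.5 -278.7  -98.8] -0.431
(421, 189, 210, 1.453) -> [ 461.  -603.2   21.4] -0.984
```

Emit:
servo_tool(
  series=[
    [[-1,352,-279,-99,-0.43],[-1,352,-279,-99,-0.43],[-1,352,-279,-99,-0.43],[-1,352,-279,-99,-0.43],[-1,352,-279,-99,-0.43],[-1,352,-279,-99,-0.43],[-1,352,-279,-99,-0.43],[-1,461,-603,0,-0.98],[-1,461,-603,0,-0.98],[-1,461,-603,0,-0.98],[-1,461,-603,0,-0.98],[-1,461,-603,0,-0.98]],
  ],
)

```text
clock: 1.85
eef_pos: [427.2, 132.7, 246.4]
ee_rot: [0.749, 0.663, 0.0, 0.001]
wrist_force: [1.2, -0.4, -0.9]
opening: 85.3
finger_force: 0.0
```

Emit:
servo_tool(
  series=[
    [[-1,0,0,0,0],[-1,0,0,0,0]],
  ],
)

```text
clock: 2.1
eef_pos: [427.7, 130.6, 246.6]
ee_rot: [0.749, 0.663, -0.0, 0.0]
wrist_force: [-0.1, -0.1, 0.4]
opening: 85.3
finger_force: 0.0
```

```bash
python3 -c "
from h import *
go((421,189,260,1.453),(421,189,230,1.453))
s=snap('wrist','w1.png')
print(proj(s,(421,189,127)))
"
```

```text
t 2.1 pos [427.7 130.6 246.6] yaw 1.4492 tilt z [ 2.e-04 -4.e-04 -1.e+00] F [-0.1 -0.1  0.4] op 85.3 q7 -0.49
(421, 189, 260, 1.453) -> [ 57.1 -13.8 -13.4] -0.004
(421, 189, 230, 1.453) -> [ 57.1 -13.8  16.6] -0.004
[302.92055501 133.00189865]
```

View pics/w1.png

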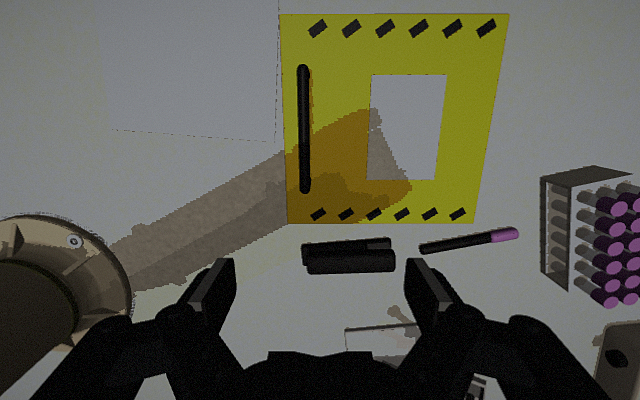

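The wrist view shows the lid at (280,14), (510,14), (473,222), (288,223) and the handle bar from (303,66) to (305,192), which agrees with the projection.

```bash
python3 -c "
from h import *
s=snap('wrist');T=snap('top');S=snap('scene')
c2=lambda x,y:(235+x/3.4-.35,130+y/3.4-.35)
for a,b in (((303,68),c2(356,47)),((305,190),c2(290,97))):
  print(tri([(s,a),(S,b)]), onz(s,a,127))
q=np.array([onz(s,c,92.5) for c in ((280,14),(510,14),(473.5,222),(288,223))]);print(q.round(1),q.mean(0))
for i,j in((0,1),(3,2)): d=q[j]-q[i];print(np.arctan2(d[1],d[0]),np.linalg.norm(d))
for i,j in((3,0),(2,1)): d=q[j]-q[i];print(np.arctan2(-d[0],d[1]),np.linalg.norm(d))
"
```

```text
(array([428.59079232, 239.78972138, 125.45661515]), [np.float64(0.2532561564135886), np.float64(0.2532561564136642)]) [428.85063751 239.75600719 127.        ]
(array([417.54718801, 137.77513529, 127.79678113]), [np.float64(1.5873887780031362), np.float64(1.5873887780029285)]) [416.04632253 136.80663003 127.        ]
[[413.6 289.4  92.5]
 [614.6 264.3  92.5]
 [590.4  68.8  92.5]
 [389.5  92.7  92.5]] [502.0509254  178.79846501  92.5       ]
-0.12414086345746207 202.55337882636334
-0.11848934909871088 202.363336546415
-0.12210891434523784 198.19309247586
-0.12307796075066618 197.0491414196181
```

Emit:
servo_tool(
  series=[
    [[-0.3,57,-12.7,40,0],[-0.3,57,-12.7,90,0],[-0.3,57,-12.7,136,0],[-0.3,57,-12.7,136,0],[1,57,-12.7,136,0],[1,57,-12.7,136,0],[1,57,-12.7,136,0],[1,57,-12.7,136,0],[1,57,-12.7,136,0]],
  ],
)

```text
clock: 3.42
eef_pos: [420.9, 189.8, 112.1]
ee_rot: [0.749, 0.663, -0.0, -0.0]
wrist_force: [-11.1, -0.6, 14.2]
opening: 7.5
finger_force: 58.7
```

Run:
```python
from h import *
go()
st=monitor.get_state();p=np.array(st['eef_pos']);Rm=R.from_quat(st['ee_rot']).as_matrix()
c=np.cos(-.121);n=np.sin(-.121)
r=np.hypot(182,61);a0=np.arctan2(61,182)
for th in (0,.15,.3,.45,.6,.75,.9,1.05,1.2,1.35,1.5,1.6,1.7,1.8):
    dx=-r*np.cos(a0+th)+182;dz=r*np.sin(a0+th)-61
    print(th,(Rm.T@np.array([dx*c,dx*n,dz])).round(0))
```

```text
t 3.42 pos [420.9 189.8 112.1] yaw 1.4497 tilt z [-7.e-04 -5.e-04 -1.e+00] F [-11.1  -0.6  14.2] op 7.5 q7 -0.75
0 [0. 0. 0.]
0.15 [ -0.  11. -27.]
0.3 [ -0.  26. -51.]
0.45 [ -0.  45. -73.]
0.6 [ -0.  66. -92.]
0.75 [  -0.   90. -108.]
0.9 [  -0.  117. -120.]
1.05 [  -0.  144. -127.]
1.2 [  -0.  173. -131.]
1.35 [  -0.  202. -130.]
1.5 [  -0.  230. -125.]
1.6 [  -0.  248. -119.]
1.7 [  -0.  266. -112.]
1.8 [  -0.  283. -103.]
```

Emit:
servo_tool(
  series=[
    [[1,0,3,-10,0],[1,0,11,-27,0],[1,0,26,-51,0],[1,0,45,-73,0],[1,0,66,-92,0],[1,0,66,-92,0]],
  ],
)

```text
clock: 4.18
eef_pos: [486.8, 181.9, 206.7]
ee_rot: [0.749, 0.663, -0.0, -0.0]
wrist_force: [-21.2, -4.6, 24.2]
opening: 7.6
finger_force: 60.2
```

Run:
```python
from h import *
go()
snap('scene','s1.png')
```

```text
t 4.17 pos [486.8 181.9 206.7] yaw 1.4493 tilt z [-4.e-04 -0.e+00 -1.e+00] F [-21.2  -4.6  24.2] op 7.6 q7 -0.67
```

Emit:
servo_tool(
  series=[
    [[1,-0.5,-1,-5,0],[1,-0.5,23,-21,0],[1,-0.5,50,-33,0],[1,-0.5,77,-40,0],[1,-0.5,77,-40,0]],
  ],
)

```text
clock: 4.85
eef_pos: [565.6, 172.3, 244.4]
ee_rot: [0.749, 0.663, 0.002, -0.0]
wrist_force: [-2.3, 2.5, 5.5]
opening: 7.3
finger_force: 60.0
```

Run:
```python
from h import *
go()
s=snap('scene')['color'][90:250,250:450]
cv2.imwrite('pics/s1.png',cv2.resize(s,None,fx=3,fy=3))
```

```text
t 4.85 pos [565.6 172.3 244.4] yaw 1.4486 tilt z [ 0.0024  0.0033 -1.    ] F [-2.3  2.5  5.5] op 7.3 q7 -0.64
```

View pics/s1.png

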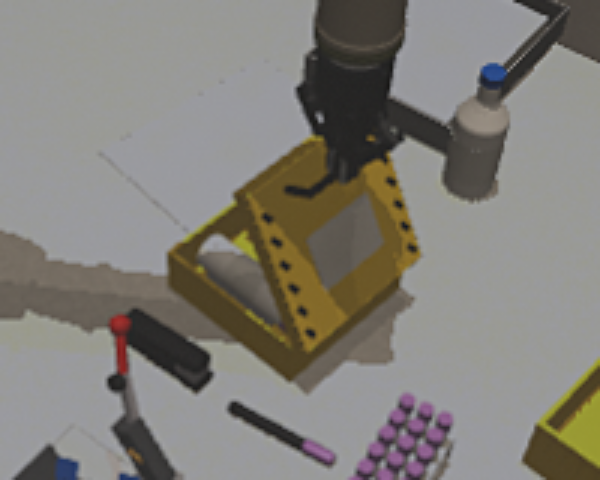

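The view shows the lid about 1 rad up with the bar held in the fingers.

Emit:
servo_tool(
  series=[
    [[1,0,29,-4,0],[1,0,58,-3,0],[1,0,86,2,0],[1,0,113,11,0],[1,0,113,11,0]],
  ],
)

```text
clock: 5.52
eef_pos: [678.1, 158.7, 232.1]
ee_rot: [0.749, 0.663, 0.002, -0.0]
wrist_force: [2.2, 4.2, 2.6]
opening: 7.6
finger_force: 60.7
```

Emit:
servo_tool(
  series=[
    [[0.4,0,0,0,0],[0.4,0,0,0,0],[0.4,0,0,-60,0],[0.4,0,-10,-110,0],[0.4,0,-40,-110,0]],
  ],
)

```text
clock: 6.15
eef_pos: [637.8, 162.2, 346.7]
ee_rot: [0.75, 0.662, 0.004, 0.002]
wrist_force: [-0.3, 0.1, -0.1]
opening: 25.8
finger_force: 0.0
```

Run:
```python
from h import *
go()
s=snap('scene')['color'][60:220,270:470]
cv2.imwrite('pics/s2.png',cv2.resize(s,None,fx=3,fy=3))
```

```text
t 6.15 pos [637.8 162.2 346.7] yaw 1.4464 tilt z [ 0.0081  0.0027 -1.    ] F [-0.3  0.1 -0.1] op 25.8 q7 -0.59
```

View pics/s2.png

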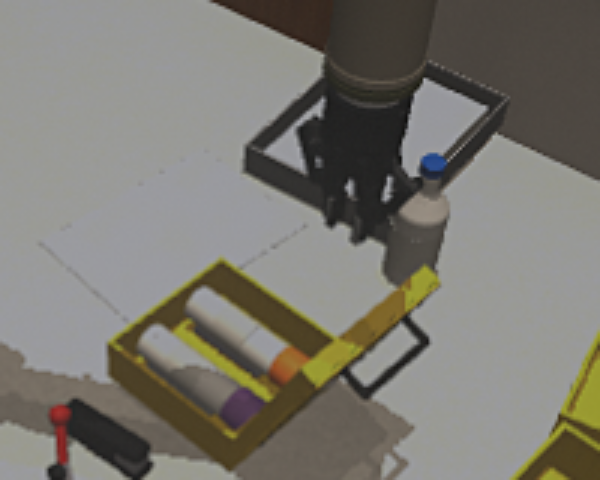

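Lid is open against its stop; the purple-capped canister lies on the cradle side (-y), the orange on the far side.

Run:
```python
from h import *
go((435,143,300,-.121))
```

```text
t 6.2 pos [633.2 164.3 345. ] yaw 1.4508 tilt z [ 0.0036  0.0016 -1.    ] F [0.6 4.2 1. ] op 25.4 q7 -0.6
(435, 143, 300, -0.121) -> [ -45.  -194.4   44.3] 1.572
```

Emit:
servo_tool(
  series=[
    [[-1,-45,-195,0,0.18],[-1,-45,-195,0,0.36],[-1,-45,-195,44,0.54],[-1,-45,-195,44,0.72],[-1,-45,-195,44,0.9],[-1,-45,-195,44,1.08],[-1,-45,-195,44,1.26],[-1,-45,-195,44,1.44],[-1,-45,-195,44,1.57],[-1,-45,-195,44,1.57],[-1,-45,-195,44,1.57]],
  ],
)

```text
clock: 7.58
eef_pos: [437.1, 141.1, 297.5]
ee_rot: [0.998, -0.059, 0.0, 0.0]
wrist_force: [-0.0, -0.7, 0.1]
opening: 85.0
finger_force: 0.0
```

Run:
```python
from h import *
go()
s=snap('wrist','w2.png');T=snap('top','t2.png');S=snap('scene','s3.png')
for X in (s,T,S):
    for z,p in (('cap',(590,124.5,35)),('foot',(406,147,35))): print(z,proj(X,p).round(0))
    h=cv2.cvtColor(X['color'],cv2.COLOR_BGR2HSV);m=cv2.inRange(h,(135,60,20),(165,255,255))
    n,l,st,c=cv2.connectedComponentsWithStats(m)
    print([(st[i].tolist(),c[i].round(1).tolist()) for i in range(1,n) if st[i][4]>30])
```

```text
t 7.58 pos [437.1 141.1 297.5] yaw -0.1185 tilt z [ 0.e+00 -3.e-04 -1.e+00] F [-0.  -0.7  0.1] op 85.0 q7 -2.08
cap [318.  45.]
foot [318. 189.]
[([298, 43, 39, 39, 1359], [317.1, 61.6])]
cap [271. 198.]
foot [263. 253.]
[([304, 135, 6, 18, 60], [306.7, 143.5]), ([312, 134, 5, 18, 56], [313.9, 143.0]), ([319, 134, 5, 18, 56], [321.0, 142.2]), ([290, 137, 6, 18, 59], [292.5, 145.2]), ([297, 136, 6, 18, 61], [299.6, 144.3]), ([283, 138, 5, 16, 53], [285.2, 145.2]), ([304, 171, 4, 11, 35], [305.4, 176.5]), ([263, 198, 14, 13, 152], [269.5, 204.1])]
cap [356. 201.]
foot [318. 172.]
[([99, 0, 48, 18, 489], [126.1, 6.3]), ([344, 189, 15, 14, 116], [350.2, 195.3]), ([373, 221, 15, 22, 93], [380.4, 231.3]), ([372, 224, 22, 35, 152], [382.7, 240.9]), ([378, 228, 23, 34, 151], [389.1, 244.1]), ([350, 237, 11, 8, 44], [355.3, 240.2]), ([366, 243, 9, 12, 48], [369.8, 248.2])]
```

View pics/w2.png

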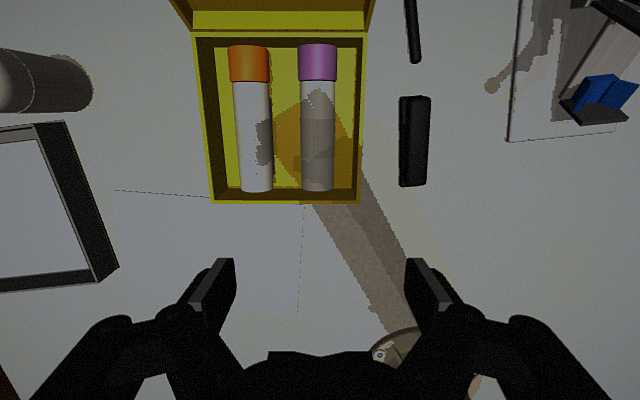

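Wrist view: the purple cap is at (298–336, 44–81), the white body runs down to its foot at row 190 with axis col ≈317.3, and the free gaps on both sides are clear.

Run:
```python
from h import *
s=snap('wrist');T=snap('top');S=snap('scene')
print(tri([(s,(317.1,61.6)),(T,(269.5,204.1))]),tri([(s,(317.1,61.6)),(S,(350.2,195.3))]),tri([(s,(317.1,61.6)),(S,(350.2,195.3)),(T,(269.5,204.1))]))
g=cv2.cvtColor(s['color'],cv2.COLOR_BGR2HSV)
for r in (100,130,160,180):
    row=s['color'][r,285:350].astype(int); wh=np.where((row.min(1)>60)&(row.max(1)-row.min(1)<40))[0]+285
    print(r,wh.min(),wh.max(),onz(s,((wh.min()+wh.max())/2,r),45).round(1))
for p in((317.3,44),(317.3,81),(317.3,190)):print(p,onz(s,p,35).round(1),onz(s,p,58).round(1))
```

```text
(array([570.00645287, 127.76908258,  41.5354532 ]), [np.float64(0.2633618904785069), np.float64(0.2633618904786078)]) (array([567.13371347, 126.03276368,  47.89119577]), [np.float64(2.877759461180862), np.float64(2.877759461180933)]) (array([567.69411178, 126.31722109,  48.33352133]), [np.float64(2.225850737592143), np.float64(3.5376355527330046), np.float64(1.319023698510894)])
100 300 334 [525.7 133.4  45. ]
130 304 331 [488.7 137.3  45. ]
160 304 330 [449.6 142.8  45. ]
180 303 331 [422.  146.2  45. ]
(317.3, 44) [590.7 125.   35. ] [586.6 125.4  58. ]
(317.3, 81) [548.7 130.2  35. ] [546.9 130.3  58. ]
(317.3, 190) [404.9 147.9  35. ] [411.2 147.   58. ]
```

Emit:
servo_tool(
  series=[
    [[-0.41,24.5,-3,60,0.005],[-0.41,24.5,-3,120,0.005],[-0.41,24.5,-3,180,0.005],[-0.41,24.5,-3,200,0.005],[-0.41,24.5,-3,200,0.005]],
  ],
)

```text
clock: 8.5
eef_pos: [460.7, 141.1, 96.0]
ee_rot: [0.998, -0.063, -0.002, 0.0]
wrist_force: [0.4, 0.8, 0.8]
opening: 60.1
finger_force: 0.0
```

Run:
```python
from h import *
go((461.6,141,21,-.125))
snap('wrist','w3.png')
```

```text
t 8.5 pos [460.7 141.1  96. ] yaw -0.1256 tilt z [-3.7e-03 -3.0e-04 -1.0e+00] F [0.4 0.8 0.8] op 60.1 q7 -2.2
(461.6, 141, 21, -0.125) -> [ 1.1 -0.1 75. ] -0.001
```

View pics/w3.png

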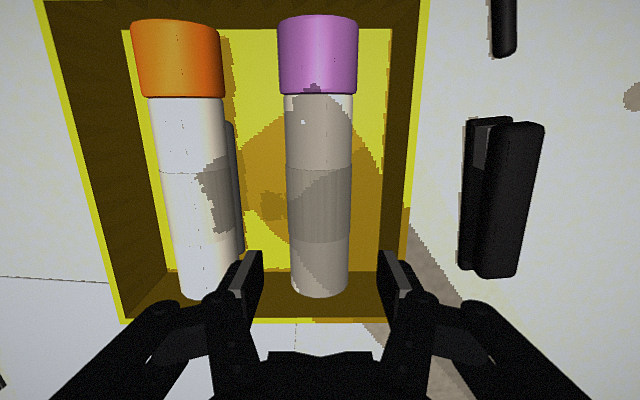

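Wrist view: the canister axis is at col ≈319, centred between the pads (262 and 378).

Emit:
servo_tool(
  series=[
    [[-0.41,1,0,35,0],[-0.41,1,0,60,0],[-0.41,1,0,75,0],[-0.41,1,0,75,0]],
  ],
)

```text
clock: 9.05
eef_pos: [463.2, 141.4, 22.8]
ee_rot: [0.998, -0.063, -0.0, -0.0]
wrist_force: [0.8, 0.5, 0.5]
opening: 60.2
finger_force: 0.0
```

Clear of contact. Close and lift.

Emit:
servo_tool(
  series=[
    [[0,1,0,0,0],[1,1,0,0,0],[1,1,0,0,0],[1,1,0,0,0],[1,1,0,0,0]],
  ],
)

```text
clock: 9.68
eef_pos: [464.8, 141.4, 24.2]
ee_rot: [0.998, -0.063, 0.001, -0.0]
wrist_force: [-3.8, -1.1, 5.7]
opening: 44.4
finger_force: 60.3
```

Emit:
servo_tool(
  series=[
    [[1,0,0,-20,0],[1,0,0,-50,0],[1,0,0,-100,0],[1,0,0,-160,0],[1,0,0,-220,0],[1,0,0,-240,0],[1,0,0,-240,0]],
  ],
)

```text
clock: 10.55
eef_pos: [464.8, 141.6, 264.9]
ee_rot: [0.998, -0.063, 0.002, -0.0]
wrist_force: [0.0, -0.2, -2.2]
opening: 44.4
finger_force: 61.7
```

Run:
```python
from h import *
go()
S=snap('scene','s4.png');s=snap('wrist','w4.png');T=snap('top','t4.png')
a=cv2.resize(S['color'][110:290,240:400],None,fx=2.4,fy=2.4);b=cv2.resize(s['color'],(416,432-172))
o=np.zeros((432,800,3),np.uint8);o[:432,:384]=a;o[:260,384:]=b;cv2.imwrite('pics/m4.png',o)
```

```text
t 10.55 pos [464.8 141.6 264.9] yaw -0.126 tilt z [ 4.7e-03  6.0e-04 -1.0e+00] F [ 0.  -0.2 -2.2] op 44.4 q7 -2.11
```

View pics/m4.png

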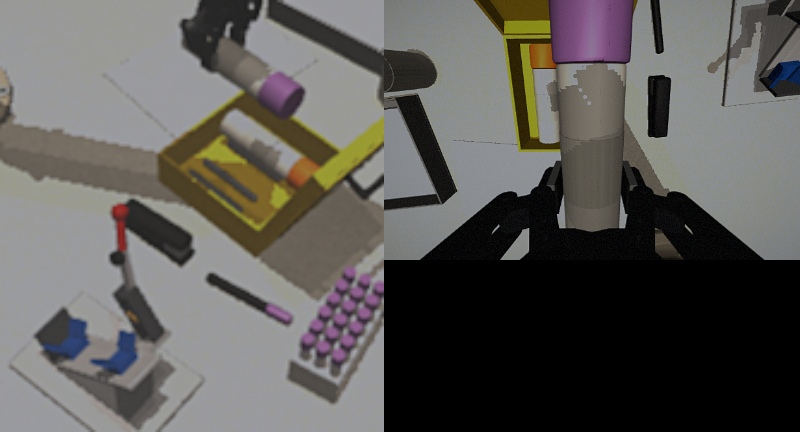

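Run:
```python
from h import *
T=snap('top');S=snap('scene')
def mask(X,roi):
    h=cv2.cvtColor(X['color'],cv2.COLOR_BGR2HSV);m=cv2.inRange(h,(100,100,25),(130,255,255));x0,y0,x1,y1=roi
    k=np.zeros_like(m);k[y0:y1,x0:x1]=m[y0:y1,x0:x1];return k
for X,roi in((T,(355,180,395,245)),(S,(245,230,310,280))):
    n,l,st,c=cv2.connectedComponentsWithStats(mask(X,roi))
    for i in range(1,n):
        if st[i][4]<60: continue
        ct=cv2.findContours((l==i).astype(np.uint8),cv2.RETR_EXTERNAL,cv2.CHAIN_APPROX_NONE)[0][0]
        print(st[i],c[i].round(1),cv2.approxPolyDP(cv2.convexHull(ct),1.2,True).reshape(-1,2).tolist())
for c,z in(((376,197.5),123),((373.5,227.5),60)): print(onz(T,c,z))
# expected projections for hypothesised origin
psi=-.02;c,n=np.cos(35*np.pi/180),np.sin(35*np.pi/180)
Rc=R.from_euler('z',psi).as_matrix()@np.array([[c,0,-n],[0,1,0],[n,0,c]])
O=np.array([538.5,-220.8,105])
for p in((40,104,123),(22,29,-3.5),(22,-29,-3.5),(50,29,-3.5),(50,-29,-3.5),(-58,29,-3.5),(-58,-29,-3.5),(-90,29,-3.5),(-90,-29,-3.5),(-90,28,10),(-90,-28,10)):
    w=O+Rc@np.array(p);print(p,w.round(0),proj(T,w).round(1),proj(S,w).round(1))
```

```text
[367 192  19  11 153] [376.  197.4] [[385, 196], [384, 202], [367, 202], [367, 197], [371, 193], [377, 192]]
[365 222  18  12 173] [373.3 227.5] [[382, 226], [381, 233], [365, 233], [365, 226], [369, 222], [377, 222]]
[258 243  19  17 144] [269.4 251.6] [[275, 244], [276, 253], [270, 259], [258, 254], [269, 243]]
[278 248  19  18 141] [290.1 257.3] [[295, 249], [296, 259], [290, 265], [278, 260], [290, 248]]
[ 578.29485223 -220.06935849  123.        ]
[ 487.56591625 -219.40581789   60.        ]
(40, 104, 123) [ 503. -116.  229.] [346.9 217.6] [289.3 198. ]
(22, 29, -3.5) [ 559. -192.  115.] [367.1 203.8] [289.  245.8]
(22, -29, -3.5) [ 558. -250.  115.] [385.1 204.1] [276.  258.8]
(50, 29, -3.5) [ 582. -193.  131.] [367.7 196. ] [294.5 247.3]
(50, -29, -3.5) [ 581. -251.  131.] [386.  196.3] [281.4 260.6]
(-58, 29, -3.5) [ 494. -191.   69.] [365.2 225.5] [274.3 241.9]
(-58, -29, -3.5) [ 492. -249.   69.] [382.8 225.8] [261.6 254.3]
(-90, 29, -3.5) [ 467. -190.   51.] [364.5 233.8] [268.8 240.5]
(-90, -29, -3.5) [ 466. -248.   51.] [381.9 234.1] [256.2 252.6]
(-90, 28, 10) [ 460. -191.   62.] [365.3 236. ] [266.5 237.5]
(-90, -28, 10) [ 458. -247.   62.] [382.2 236.2] [254.2 249.2]
```

Views show the canister held level, 33 mm footward of its middle. Saddles, stop and knob fit a cradle origin of about (540,-220,105) at yaw -0.02. Next: carry it over, high above the knob.

Run:
```python
from h import *
go((464.8,141.6,305,-.126),(490,-40,305,-.02),(508,-219.8,305,-.02))
```

```text
t 10.8 pos [463.2 140.9 261.1] yaw -0.1261 tilt z [-2.6e-03 -4.0e-04 -1.0e+00] F [ 0.1 -0.  -2.2] op 44.3 q7 -2.11
(464.8, 141.6, 305, -0.126) -> [  1.4  -0.9 -43.9] -0.0
(490, -40, 305, -0.02) -> [ 49.2 176.1 -43.9] -0.106
(508, -219.8, 305, -0.02) -> [ 89.7 352.2 -43.9] -0.106
```

Emit:
servo_tool(
  series=[
    [[1,0,0,-30,0],[1,10,30,-44,-0.03],[1,23,80,-44,-0.06],[1,35,130,-44,-0.106],[1,49,185,-44,-0.106],[1,63,240,-44,-0.106],[1,77,295,-44,-0.106],[1,88,335,-44,-0.106],[1,89,352,-44,-0.106],[1,89,352,-44,-0.106],[1,89,352,-44,-0.106]],
  ],
)

```text
clock: 12.18
eef_pos: [508.3, -217.1, 306.4]
ee_rot: [1.0, -0.009, -0.0, -0.001]
wrist_force: [0.3, -0.1, -2.4]
opening: 44.2
finger_force: 61.8
```

Run:
```python
from h import *
O=np.array([540.5,-220.3,105]);psi=-.02;a=np.radians(35);c,n=np.cos(a),np.sin(a)
Rc=R.from_euler('z',psi).as_matrix()@np.array([[c,0,-n],[0,1,0],[n,0,c]])
s=78;L=[]
for e in (35,30,25,20,15,10,5,0,-2):
    E=np.radians(e);h=np.sqrt((23/np.cos(E))**2+529)-32.5
    w=O+Rc@np.array([50-s*np.cos(E),0,h+s*np.sin(E)]);w[2]-=11
    L.append((*w.round(1),-.02))
L.append((*(O+Rc@np.array([-33,0,0])-[0,0,11]).round(1),-.02))
go((L[0][0],L[0][1],170,-.02),*L)
# canister level? purple cap via wrist/scene/top
for nme in('scene','top','wrist'):
    X=snap(nme);h=cv2.cvtColor(X['color'],cv2.COLOR_BGR2HSV);m=cv2.inRange(h,(135,60,20),(165,255,255))
    k,l,st,cc=cv2.connectedComponentsWithStats(m)
    i=1+np.argmax(st[1:,4]);print(nme,st[i],cc[i])
```

```text
t 12.18 pos [ 508.3 -217.1  306.4] yaw -0.0175 tilt z [-1.0e-04  1.1e-03 -1.0e+00] F [ 0.3 -0.1 -2.4] op 44.2 q7 -1.3
(np.float64(501.3), np.float64(-219.5), 170, -0.02) -> [ -6.9   2.7 136.4] 0.003
(np.float64(501.3), np.float64(-219.5), np.float64(125.8), -0.02) -> [ -6.9   2.7 180.6] 0.003
(np.float64(502.3), np.float64(-219.5), np.float64(118.0), -0.02) -> [ -5.9   2.7 188.4] 0.003
(np.float64(503.6), np.float64(-219.6), np.float64(110.6), -0.02) -> [ -4.6   2.8 195.8] 0.003
(np.float64(505.5), np.float64(-219.6), np.float64(103.4), -0.02) -> [ -2.7   2.8 203. ] 0.003
(np.float64(507.8), np.float64(-219.6), np.float64(96.5), -0.02) -> [ -0.4   2.8 209.9] 0.003
(np.float64(510.6), np.float64(-219.7), np.float64(89.9), -0.02) -> [  2.4   2.8 216.5] 0.003
(np.float64(513.9), np.float64(-219.8), np.float64(83.8), -0.02) -> [  5.7   2.9 222.6] 0.003
(np.float64(517.6), np.float64(-219.8), np.float64(78.0), -0.02) -> [  9.4   2.8 228.4] 0.003
(np.float64(519.1), np.float64(-219.9), np.float64(75.8), -0.02) -> [ 10.9   2.9 230.6] 0.003
(np.float64(513.5), np.float64(-219.8), np.float64(75.1), -0.02) -> [  5.3   2.9 231.3] 0.003
scene [ 99   0  44  18 448] [124.76116071   6.26116071]
top [379 166  18  15 229] [387.00873362 172.87772926]
wrist [  254     0   130    99 11965] [318.36974509  46.95770999]
```

Emit:
servo_tool(
  series=[
    [[1,-7,3,50,0.002],[1,-7,3,100,0.002],[1,-7,3,145,0.002],[1,-7,3,168,0.002],[1,-7,3,168,0.002],[1,-7,3,168,0.002]],
  ],
)

```text
clock: 13.08
eef_pos: [501.9, -221.9, 140.0]
ee_rot: [1.0, -0.011, 0.001, 0.0]
wrist_force: [0.5, -0.5, -1.1]
opening: 44.0
finger_force: 61.9
```

Run:
```python
from h import *
go((501.3,-219.5,125.8,-.02))
S=snap('scene');a=cv2.resize(S['color'][160:310,230:380],None,fx=4,fy=4);cv2.imwrite('pics/s5.png',a)
```

```text
t 13.07 pos [ 501.9 -221.9  140. ] yaw -0.0214 tilt z [ 2.1e-03 -7.0e-04 -1.0e+00] F [ 0.5 -0.5 -1.1] op 44.0 q7 -1.32
(501.3, -219.5, 125.8, -0.02) -> [-0.6 -2.4 14.2] -0.001
```

View pics/s5.png

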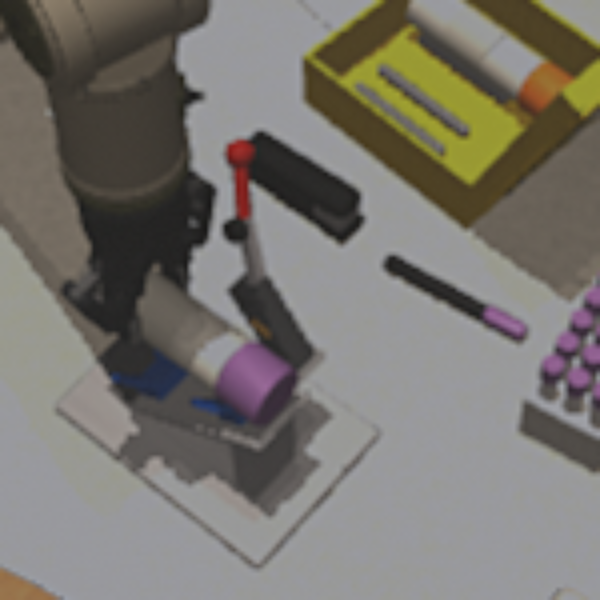

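The last view shows the canister level above the saddles, cap away from the robot, and the clamp arm clear of the gripper. I'll lower slowly so the upper saddle tips the canister in the pads.

Emit:
servo_tool(
  series=[
    [[1,5,-2.4,0,0],[1,9.5,-2.4,5,0],[1,9.5,-2.4,10,0],[1,9.5,-2.4,13,0],[1,9.5,-2.4,16,0],[1,9.5,-2.4,19,0],[1,9.5,-2.4,22,0],[1,9.5,-2.4,25,0],[1,9.5,-2.4,25,0]],
  ],
)

```text
clock: 14.25
eef_pos: [510.3, -219.7, 113.1]
ee_rot: [1.0, -0.011, -0.0, -0.0]
wrist_force: [-0.5, -0.3, 1.9]
opening: 43.7
finger_force: 62.5
```

```bash
cat >> h.py <<'E'
def tilt():
    o={}
    for nme,roi in(('scene',(230,150,400,300)),('top',(330,120,420,240)),('wrist',(200,0,440,300))):
        X=snap(nme);h=cv2.cvtColor(X['color'],cv2.COLOR_BGR2HSV);m=cv2.inRange(h,(135,60,20),(165,255,255))
        k=np.zeros_like(m);x0,y0,x1,y1=roi;k[y0:y1,x0:x1]=m[y0:y1,x0:x1]
        n,l,st,cc=cv2.connectedComponentsWithStats(k)
        i=1+np.argmax(st[1:,4]);print(nme,st[i],cc[i].round(1));o[nme]=(X,cc[i])
    print('cap ST',tri([o['scene'],o['top']]))
    return o
E
python3 -c "
from h import *
go();tilt()"
```

```text
t 14.25 pos [ 510.3 -219.7  113.1] yaw -0.0219 tilt z [-5.e-04  5.e-04 -1.e+00] F [-0.5 -0.3  1.9] op 43.7 q7 -1.34
scene [287 249  20  20 262] [296.4 257.6]
top [370 180  15  13 157] [376.3 185.3]
wrist [  243     0   154   106 14866] [319.5  49.8]
cap ST (array([ 613.65661576, -219.77759077,  141.51720163]), [np.float64(1.0003800426985365), np.float64(1.0003800426984328)])
```

Emit:
servo_tool(
  series=[
    [[1,0.3,0,4,0],[1,0.7,0,8,0],[1,1,0,11.5,0],[1,1.5,0,15,0],[1,2.2,0,18.5,0],[1,2.9,0,22,0],[1,3.8,0,25,0],[1,3.8,0,25,0]],
  ],
)

```text
clock: 15.4
eef_pos: [512.9, -226.3, 89.7]
ee_rot: [1.0, -0.014, 0.0, 0.003]
wrist_force: [-7.7, -16.7, 11.3]
opening: 44.5
finger_force: 71.8
```

```bash
python3 -c "
from h import *
go();tilt()"
```

```text
t 15.4 pos [ 512.9 -226.3   89.7] yaw -0.0287 tilt z [ 1.0e-04 -5.9e-03 -1.0e+00] F [ -7.7 -16.7  11.3] op 44.5 q7 -1.35
scene [285 247  20  19 298] [294.8 255.3]
top [371 180  15  15 169] [376.8 186.4]
wrist [  200     0   210   166 30024] [301.1  74.5]
cap ST (array([ 608.59776458, -219.87415084,  149.47127515]), [np.float64(1.211338445724543), np.float64(1.211338445724672)])
```

Emit:
servo_tool(
  series=[
    [[1,-2.5,0,1,0],[1,-5,0,2,0],[1,-5,0,2,0]],
  ],
)

```text
clock: 15.92
eef_pos: [507.3, -222.7, 85.7]
ee_rot: [1.0, -0.013, -0.001, 0.001]
wrist_force: [-3.5, -6.6, -1.1]
opening: 44.1
finger_force: 68.6
```

Run:
```python
from h import *
go()
for nme,roi in(('scene',(270,180,310,215)),('top',(335,195,362,225))):
    X=snap(nme);h=cv2.cvtColor(X['color'],cv2.COLOR_BGR2HSV);m=cv2.inRange(h,(0,150,60),(6,255,255))
    k=np.zeros_like(m);x0,y0,x1,y1=roi;k[y0:y1,x0:x1]=m[y0:y1,x0:x1]
    n,l,st,cc=cv2.connectedComponentsWithStats(k);print(nme,st[1:],cc[1:])
st=monitor.get_state();print(st['ft_torque'],st['wrist_force'])
```

```text
t 15.93 pos [ 507.3 -222.7   85.7] yaw -0.0255 tilt z [-0.0027 -0.002  -1.    ] F [-3.5 -6.6 -1.1] op 44.1 q7 -1.35
scene [[287 195   7  20  70]] [[289.88571429 202.67142857]]
top [[344 211  12  10  50]] [[349.06 215.72]]
[-1.12490534  0.38096227 -0.13140198] [-3.67480916 -6.62820194 -1.64655693]
```

Emit:
servo_tool(
  series=[
    [[1,0.8,0.5,1,0],[1,1.6,0.5,2.2,0],[1,2.6,0.5,3.6,0],[1,2.6,0.5,3.6,0]],
  ],
)

```text
clock: 16.52
eef_pos: [509.3, -220.3, 81.3]
ee_rot: [1.0, -0.011, -0.003, -0.001]
wrist_force: [-6.5, 1.7, 0.9]
opening: 43.9
finger_force: 64.1
```

```bash
python3 -c "
from h import *
go();tilt()"
```

```text
t 16.52 pos [ 509.3 -220.3   81.3] yaw -0.0228 tilt z [-0.0052  0.0012 -1.    ] F [-6.5  1.7  0.9] op 43.9 q7 -1.35
scene [284 246  20  19 288] [293.9 254.9]
top [370 182  13  15 145] [375.2 188.4]
wrist [  200     0   239   178 34158] [315.4  77.8]
cap ST (array([ 603.13234893, -216.78047708,  141.63216766]), [np.float64(1.994840694080465), np.float64(1.9948406940806376)])
```

Emit:
servo_tool(
  series=[
    [[1,0.8,0,1.5,0],[1,1.6,0,3,0],[1,2.4,0,4.5,0],[1,3,0,5.5,0],[1,3,0,5.5,0]],
  ],
)

```text
clock: 17.3
eef_pos: [511.5, -220.1, 76.4]
ee_rot: [1.0, -0.011, -0.003, -0.001]
wrist_force: [-14.4, 3.2, 9.7]
opening: 44.0
finger_force: 65.7
```

```bash
python3 -c "
from h import *
go();tilt()"
```

```text
t 17.3 pos [ 511.5 -220.1   76.4] yaw -0.0221 tilt z [-0.0068  0.0012 -1.    ] F [-14.4   3.2   9.7] op 44.0 q7 -1.36
scene [284 246  20  18 292] [293.6 254.5]
top [370 182  12  16 135] [374.9 188.5]
wrist [  200     0   240   203 41449] [318.1  89.3]
cap ST (array([ 602.18942573, -215.96993573,  142.54274739]), [np.float64(2.7104740352535095), np.float64(2.7104740352536014)])
```

```bash
cat >> h.py <<'E'
def frame(psi=-.02,a=35):
    a=np.radians(a);c,n=np.cos(a),np.sin(a)
    return R.from_euler('z',psi).as_matrix()@np.array([[c,0,-n],[0,1,0],[n,0,c]])
def expect(G,a,g=-33,psi=-.02):
    Rc=frame(psi,a);t=np.linspace(0,2*np.pi,60)
    for X in(snap('scene'),snap('top')):
        P=np.array([proj(X,G+Rc@np.array([x-g,25*np.cos(k),25*np.sin(k)])) for x in(50,90) for k in t])
        h=cv2.convexHull(P.astype(np.float32));M=cv2.moments(h)
        print(a,P.min(0).round(1),P.max(0).round(1),round(M['m10']/M['m00'],1),round(M['m01']/M['m00'],1))
E
python3 - <<'E'
from h import *
O=np.array([540.5,-220.3,105])
print('seated');expect(O,35,g=0)
for a in(25,30,35):expect(np.array([511.5,-220.1,87.4]),a)
E
```

```text
seated
35 [281.  244.8] [303.1 264.2] 292.1 254.4
35 [368.9 181.3] [386.1 199.5] 377.4 190.3
25 [283. 248.] [305.  268.6] 294.0 258.3
25 [368.5 180.9] [385.1 197.1] 376.8 189.0
30 [281.8 246.1] [303.9 266.2] 292.9 256.1
30 [368.8 181.2] [385.7 198.5] 377.2 189.8
35 [280.4 244.2] [302.5 263.7] 291.5 253.9
35 [369.1 181.8] [386.3 200. ] 377.6 190.9
```

Emit:
servo_tool(
  series=[
    [[1,-1.7,0,-0.6,0],[1,-3,0,0.3,0],[1,-5,0,1.7,0],[1,-5,0,1.7,0],[1,-5,0,1.7,0]],
  ],
)

```text
clock: 18.48
eef_pos: [510.3, -220.1, 75.8]
ee_rot: [1.0, -0.011, 0.0, -0.0]
wrist_force: [0.9, 2.8, 3.3]
opening: 44.0
finger_force: 64.5
```

```bash
python3 -c "
from h import *
go();tilt()"
```

```text
t 18.48 pos [ 510.3 -220.1   75.8] yaw -0.0216 tilt z [ 7.e-04  2.e-04 -1.e+00] F [0.9 2.8 3.3] op 44.0 q7 -1.35
scene [283 246  21  18 286] [293.3 254.3]
top [370 182  13  16 141] [375.  188.8]
wrist [  200     0   240   199 40343] [318.2  87.3]
cap ST (array([ 601.17597968, -216.20334648,  142.69238673]), [np.float64(2.585557073877755), np.float64(2.5855570738777574)])
```

Emit:
servo_tool(
  series=[
    [[1,-1.6,0,1.1,0],[1,-3.3,0,2.3,0],[1,-3.3,0,2.3,0],[1,-3.3,0,2.3,0]],
  ],
)

```text
clock: 19.12
eef_pos: [506.1, -220.1, 73.1]
ee_rot: [1.0, -0.011, -0.001, -0.0]
wrist_force: [-1.9, 3.8, 2.7]
opening: 44.2
finger_force: 64.5
```

```bash
python3 -c "
from h import *
go();tilt()"
```

```text
t 19.12 pos [ 506.1 -220.1   73.1] yaw -0.022 tilt z [-1.e-03  5.e-04 -1.e+00] F [-1.9  3.8  2.7] op 44.2 q7 -1.35
scene [282 246  21  18 282] [292.2 254.1]
top [370 183  12  16 146] [374.9 190.1]
wrist [  200     0   240   199 40368] [318.   87.4]
cap ST (array([ 597.30942193, -216.49915466,  140.25029689]), [np.float64(2.8348487338575192), np.float64(2.8348487338574984)])
```

Emit:
servo_tool(
  series=[
    [[1,-1.6,0,1.1,0],[1,-3.3,0,2.3,0],[1,-3.3,0,2.3,0],[1,-3.3,0,2.3,0]],
  ],
)

```text
clock: 19.77
eef_pos: [505.7, -220.2, 72.6]
ee_rot: [1.0, -0.011, 0.003, 0.0]
wrist_force: [3.5, 4.2, 6.6]
opening: 44.2
finger_force: 64.9
```

```bash
python3 -c "
from h import *
go();tilt()"
```

```text
t 19.77 pos [ 505.7 -220.2   72.6] yaw -0.0216 tilt z [ 5.2e-03 -8.0e-04 -1.0e+00] F [3.5 4.2 6.6] op 44.2 q7 -1.35
scene [282 246  20  18 282] [292. 254.]
top [370 183  13  16 151] [375.1 190.1]
wrist [  200     0   240   198 39915] [318.   86.6]
cap ST (array([ 597.14820338, -216.82983122,  140.96160569]), [np.float64(2.836917450779373), np.float64(2.8369174507794384)])
```

Emit:
servo_tool(
  series=[
    [[1,-1.6,0,1.1,0],[1,-3.3,0,2.3,0],[1,-3.3,0,2.3,0],[1,-3.3,0,2.3,0]],
  ],
)

```text
clock: 20.42
eef_pos: [505.7, -220.2, 72.6]
ee_rot: [1.0, -0.01, 0.006, 0.001]
wrist_force: [10.1, 5.8, 13.4]
opening: 44.5
finger_force: 65.5
```

```bash
python3 -c "
from h import *
go();tilt()"
```

```text
t 20.43 pos [ 505.7 -220.2   72.6] yaw -0.0209 tilt z [ 0.012  -0.0023 -0.9999] F [10.1  5.8 13.4] op 44.5 q7 -1.35
scene [282 246  20  18 283] [292. 254.]
top [370 183  13  17 154] [375.2 190.4]
wrist [  200     0   240   195 39208] [318.3  85.3]
cap ST (array([ 596.67606383, -217.03693418,  140.35544377]), [np.float64(2.4510167157235325), np.float64(2.4510167157236453)])
```

Emit:
servo_tool(
  series=[
    [[1,3,0,-2,0],[1,4,0,-2.8,0],[1,4,0,-2.8,0]],
  ],
)

```text
clock: 20.95
eef_pos: [505.7, -220.2, 72.6]
ee_rot: [1.0, -0.011, 0.002, 0.0]
wrist_force: [2.8, 4.5, 5.4]
opening: 44.0
finger_force: 64.8
```

Emit:
servo_tool(
  series=[
    [[0.1,0,0,0,0],[-0.05,0,0,0,0],[-0.12,0,0,0,0],[-0.22,0,0,0,0],[-0.22,0,0,0,0]],
  ],
)

```text
clock: 21.58
eef_pos: [503.3, -221.0, 71.2]
ee_rot: [1.0, -0.012, -0.0, 0.0]
wrist_force: [-0.0, 0.7, 0.4]
opening: 52.1
finger_force: 0.0
```

```bash
python3 -c "
from h import *
go();tilt()"
```

```text
t 21.57 pos [ 503.3 -221.    71.2] yaw -0.0233 tilt z [-9.e-04 -3.e-04 -1.e+00] F [-0.   0.7  0.4] op 52.1 q7 -1.35
scene [282 246  20  18 283] [292. 254.]
top [370 183  13  17 154] [375.3 190.4]
wrist [  200     0   240   192 39120] [315.8  84.7]
cap ST (array([ 596.63112467, -217.1451109 ,  140.63819023]), [np.float64(2.353971425322836), np.float64(2.353971425322752)])
```

Emit:
servo_tool(
  series=[
    [[-0.22,-2,0,-8,0],[-0.22,-5,0,-20,0],[-0.22,-10,0,-35,0],[-0.22,-15,0,-50,0],[-0.22,-20,0,-75,0],[-0.22,-20,0,-120,0],[-0.22,-20,0,-180,0],[-0.22,-20,0,-220,0],[-0.22,-20,0,-220,0]],
  ],
)

```text
clock: 22.85
eef_pos: [485.2, -220.2, 296.5]
ee_rot: [1.0, -0.011, 0.004, 0.002]
wrist_force: [-0.1, 0.1, -1.5]
opening: 52.1
finger_force: 0.0
```

Run:
```python
from h import *
go();tilt();expect(np.array([540.5,-220.3,105]),35,g=0)
T=snap('top');S=snap('scene')
# white body visible extents along the gap: report the foot/stop boundary pixels & blue blobs
for X,nm in((T,'top'),(S,'scene')):
    h=cv2.cvtColor(X['color'],cv2.COLOR_BGR2HSV);m=cv2.inRange(h,(0,150,60),(6,255,255))
    n,l,st,cc=cv2.connectedComponentsWithStats(m);print(nm,[(s.tolist(),c.round(1).tolist()) for s,c in zip(st[1:],cc[1:]) if s[4]>8])
```

```text
t 22.85 pos [ 485.2 -220.2  296.5] yaw -0.0221 tilt z [ 0.0072 -0.0034 -1.    ] F [-0.1  0.1 -1.5] op 52.1 q7 -1.27
scene [282 246  20  18 276] [292.2 254. ]
top [370 183  16  17 224] [377.5 191.2]
wrist [ 290   35   58   69 3365] [318.6  68.4]
cap ST (array([ 595.98622612, -220.85129769,  144.43357334]), [np.float64(1.2560878934465285), np.float64(1.25608789344652)])
35 [281.  244.8] [303.1 264.2] 292.1 254.4
35 [368.9 181.3] [386.1 199.5] 377.4 190.3
top [([344, 211, 12, 10, 53], [349.1, 215.8])]
scene [([287, 195, 6, 20, 68], [289.8, 202.7])]
```

Run:
```python
from h import *
go((500,-68,310,-.02),(500,-68,213,-.02))
X=snap('wrist');Rc=frame();O=np.array([540.5,-220.3,105]);t=np.linspace(0,6.28,60)
P=np.array([proj(X,O+Rc@np.array([x,25*np.cos(k),25*np.sin(k)])) for x in(50,90) for k in t]);print(P.min(0),P.max(0))
tilt()
```

```text
t 23.2 pos [ 483.4 -219.7  290.5] yaw -0.0221 tilt z [-0.0019  0.001  -1.    ] F [ 0.7 -0.  -0.2] op 52.2 q7 -1.27
(500, -68, 310, -0.02) -> [  13.2 -152.   -19.4] -0.002
(500, -68, 213, -0.02) -> [  13.4 -151.9   77.6] -0.002
[288.24622093  30.37125783] [347.61273497 102.74534325]
scene [282 246  20  18 279] [292.1 254. ]
top [370 183  16  17 228] [377.4 191.2]
wrist [ 290   35   58   69 3417] [318.9  67.9]
cap ST (array([ 595.83606762, -220.76238055,  144.22792408]), [np.float64(1.0588420125664102), np.float64(1.0588420125661635)])
```

Emit:
servo_tool(
  series=[
    [[1,0,0,-20,0],[1,5,-50,-20,0],[1,10,-105,-20,0],[1,13,-152,-20,0],[1,13,-152,-20,0],[1,13,-152,35,0],[1,13,-152,78,0],[1,13,-152,78,0]],
  ],
)

```text
clock: 24.4
eef_pos: [498.0, -68.9, 210.6]
ee_rot: [1.0, -0.012, -0.003, -0.0]
wrist_force: [0.2, 1.2, 0.7]
opening: -0.3
finger_force: 0.0
```

Emit:
servo_tool(
  series=[
    [[1,0,8,0,0],[1,0,16,0,0],[1,0,24,0,0],[1,-1,32,0,0],[1,-2,40,0,0],[1,-2,40,0,0]],
  ],
)

```text
clock: 25.15
eef_pos: [497.9, -108.3, 214.4]
ee_rot: [1.0, -0.011, 0.001, -0.0]
wrist_force: [1.1, 2.6, 2.4]
opening: 0.0
finger_force: 1.6
```

```bash
cat >> h.py <<'E'
def knob():
    for nme,roi in(('scene',(240,180,330,290)),('top',(335,180,420,245))):
        X=snap(nme);h=cv2.cvtColor(X['color'],cv2.COLOR_BGR2HSV);m=cv2.inRange(h,(0,150,60),(6,255,255))
        k=np.zeros_like(m);x0,y0,x1,y1=roi;k[y0:y1,x0:x1]=m[y0:y1,x0:x1]
        n,l,st,cc=cv2.connectedComponentsWithStats(k);print(nme,[(s.tolist(),c.round(1).tolist()) for s,c in zip(st[1:],cc[1:]) if s[4]>4])
E
python3 -c "
from h import *
go();knob()"
```

```text
t 25.15 pos [ 497.9 -108.3  214.4] yaw -0.0226 tilt z [ 1.5e-03  3.0e-04 -1.0e+00] F [1.1 2.6 2.4] op 0.0 q7 -1.5
scene [([282, 198, 7, 18, 55], [285.5, 204.9])]
top []
```

Contact made and the knob is moving. Push on past the dead point.

Emit:
servo_tool(
  series=[
    [[1,-1,10,0,0],[1,-2,20,0,0],[1,-3,30,0,0],[1,-3,40,0,0],[1,-3,50,0,0],[1,-3,60,0,0],[1,-3,70,0,0],[1,-3,70,0,0]],
  ],
)

```text
clock: 26.25
eef_pos: [492.7, -179.1, 213.4]
ee_rot: [1.0, -0.012, -0.0, 0.0]
wrist_force: [-1.1, 0.1, 0.4]
opening: -0.3
finger_force: 0.0
```

```bash
python3 -c "
from h import *
go();knob()
Rc=frame();O=np.array([540.5,-220.3,105]);T=snap('top');S=snap('scene')
for th in(.6,1.2,1.92):
  b=np.arctan2(52,93)-th;w=O+Rc@np.array([40,52+106*np.sin(b),30+106*np.cos(b)]);print(th,w.round(0),proj(S,w).round(1),proj(T,w).round(1))
"
```

```text
t 26.25 pos [ 492.7 -179.1  213.4] yaw -0.0238 tilt z [-2.e-04 -1.e-04 -1.e+00] F [-1.1  0.1  0.4] op -0.3 q7 -1.37
scene [([263, 243, 16, 14, 70], [269.7, 249.9])]
top []
0.6 [ 496. -177.  239.] [273.5 208. ] [368.4 219.4]
1.2 [ 509. -235.  219.] [263.6 227.4] [387.1 215.7]
1.92 [ 545. -273.  166.] [265.9 253. ] [395.8 205.8]
```

Emit:
servo_tool(
  series=[
    [[1,0,0,-50,0],[1,0,0,-110,0],[1,0,-60,-130,0],[1,0,-120,-130,0],[1,0,-150,-130,0],[1,0,-150,-130,0],[1,0,-150,-130,0]],
  ],
)

```text
clock: 27.32
eef_pos: [496.1, -28.7, 343.5]
ee_rot: [1.0, -0.011, -0.0, 0.0]
wrist_force: [-0.2, -0.4, 0.7]
opening: 0.3
finger_force: 0.0
```

Run:
```python
from h import *
go();knob();o=tilt()
T0=cv2.imread('pics/top0.png');T=o['top'][0]['color'];S0=cv2.imread('pics/scene0.png');S=o['scene'][0]['color']
def g(im,roi,lo,hi):
    h=cv2.cvtColor(im,cv2.COLOR_BGR2HSV);m=cv2.inRange(h,lo,hi);x0,y0,x1,y1=roi
    ys,xs=np.nonzero(m[y0:y1,x0:x1]);return len(xs),(xs.mean()+x0).round(1),(ys.mean()+y0).round(1)
for nm,roi,lo,hi in(('stapler',(298,215,316,265),(0,0,0),(180,255,60)),('marker',(300,168,314,212),(0,0,0),(180,255,60)),('bottle',(140,180,158,205),(100,100,30),(130,255,255))):
    for t in(T0,T):print(nm,g(t,roi,lo,hi))
n,w=S[120:230,290:400],cv2.inRange(cv2.cvtColor(S,cv2.COLOR_BGR2HSV),(8,150,60),(16,255,255));ys,xs=np.nonzero(w[130:230,290:410]);print('orange',len(xs),xs.mean()+290,ys.mean()+130)
```

```text
t 27.32 pos [496.1 -28.7 343.5] yaw -0.0225 tilt z [-1.e-04 -4.e-04 -1.e+00] F [-0.2 -0.4  0.7] op 0.3 q7 -1.64
scene [([263, 243, 16, 13, 66], [269.8, 249.8])]
top [([380, 204, 19, 5, 54], [390.4, 205.8])]
scene [282 246  20  18 283] [292. 254.]
top [370 183  16  18 228] [377.4 191.2]
wrist [286  21  13  30 294] [291.7  35.3]
cap ST (array([ 595.69628924, -220.95320875,  144.30932425]), [np.float64(0.9812720945797938), np.float64(0.9812720945794415)])
stapler (329, np.float64(305.4), np.float64(239.7))
stapler (18, np.float64(299.1), np.float64(253.8))
marker (91, np.float64(307.0), np.float64(194.6))
marker (0, np.float64(nan), np.float64(nan))
bottle (86, np.float64(149.2), np.float64(192.8))
bottle (89, np.float64(149.3), np.float64(192.9))
orange 71 365.2112676056338 181.59154929577466<stdin>:6: RuntimeWarning: Mean of empty slice.
  ret = ret.dtype.type(ret / rcount)
```

The clamp is closed: the knob is within about 3 px of its predicted closed position in the scene view, and the canister has not moved. In the top view the arm hides the stapler and marker; both were undisturbed in the last scene view.

```bash
python3 -c "
from h import *
print(order.job_done())"
```

```text
the job is handed in; nothing more can be done
None
```

I handed the job in at about 27 s: the lid stands open, the purple-capped canister sits in the cradle with its foot against the stop, the clamp is snapped over, and the orange one is still in the case; while lowering it the gripper briefly pressed on something, probably the clamp arm (about 18 N, limit 40 N), but the knob did not shift.

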